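# Send a roller hanger down the gravity rail

## Robot

A 6-joint arm with a two-finger parallel gripper is mounted at the origin on a cart in front of the work surface, level with it; the furniture and walls round the work are solid. World frame = base frame: x ahead of the robot, y to its left, z up, the work surface at z = 0. Lengths are in mm, angles in rad, forces in N, time in s.
With the tool pointing down it reaches from about 350 to 775 mm from the base axis. Payload 7.3 kg.
Tool frame: the origin (TCP) lies midway between the tips of the shut fingers; the grasp point (between the pads) lies 19 mm behind it; z points along the fingers, y is the line along which they close (so a half turn about z gives the same grasp; the last joint's range is limited). The gripper opens to 92 mm and grips with 3 to 60 N. Pads are 19 mm wide; open, the fingers measure 130 mm over their backs; the gripper's body (75 mm by 190 mm) begins 47 mm behind the grasp point.
Start: joints at [-1.306, 0.342, 1.524, -0, 1.275, -0.146], TCP at [209.679, -481.331, 226.741] pointing down, gripper open.
Joint ranges: [-2.53, 2.53], [-0.77, 2.02], [0.04, 2.7], [-1, 4.14], [0.28, 2.66], [-3.11, 3.11]. Speed limits (rad/s): [2.57, 2.57, 3.14, 3.14, 3.14, 3.14].

## Interface

Orientations are given as [roll, pitch, yaw] about the fixed x, y, z axes, in that order (R = Rz(yaw) Ry(pitch) Rx(roll)).
In Python, from plant import bot gives the robot as it stands.
- The arm moves only by the tool jog_arm, never from a script. Its arguments are lists of equal length, an entry for each row: "dp": the shift along the tool's x, y, z in m, a list of three; "twist": the turn about the tool's z in degrees. A call has 1 to 10 rows; each row shifts and turns the commanded pose from where the row before left it, along the tool's axes as they then stand; what a row does not reach is not made up. A row lasts 1/8 s, in which the tool goes at most 62.5 mm and 10.7 degrees, less where a joint would pass 70% of its speed; a pose out of reach is approached as far as the arm can. A call is refused whole if a number of a shift passes 0.0625 or a number of a turn 10.7, either way. A call with a gripper value outside its range is refused whole. "jaw" is the finger opening in m, from 0 to 0.0918, set as the call begins (left out, the last holds). The fingers move at their own pace and stop on an object; the grip force is fixed at half the most. Time passes only in rows, so rows that do not move let the fingers close. It gives the time, the measured TCP pose, the force, the opening and the grip force at its end, in the units of the state.
- bot.get_obs(): the state, without advancing time (a new reading comes with each control period).
- bot.capture(name): name is "side" or "top" or "wrist"; returns the picture (400x640x3 uint8, blue, green, red); there is no depth.
- bot.camera_params(name): a dict with "fx", "fy", "cx", "cy" (pixels), "R" (3x3) and "t" (3): a world point X has camera coordinates R X + t. Camera axes: x right, y down, z forward; pixel columns grow to the right and rows downward; lengths in mm; the calibration is good to about 2 mm. The wrist camera is an equidistant fisheye: a pixel r from the principal point sees the ray r / f radians off the axis. A picture is of the moment at which its call begins: read the wrist's pose just before it. camera_params takes no time and is no camera call; for the wrist camera it gives the pose at the moment of the call.
- bot.close_job(): hands the job in; it is judged then, once.
Trained networks look in the newest picture that a camera, given by its name, has taken for a name from the list of things; names that differ only in an ending like _2 or _b are one class to them, and where a whole thing is asked for, a point or a joint stands for the part that bears it (a point fixed in the world has none). Each returns a list of dicts, best first, with "confidence" (0 to 1); they miss things now and then, are a little off and sometimes report something else, mostly with a low value. They report only what shows in the picture. A call takes as long as a camera call.
- bot.find_in(camera, label): "bbox" ([centre column, centre row, width, height] in pixels, round what is visible of it).
- bot.masks_of(camera, label): "pixels" (400x640 bool, what is visible of it) and "bbox" ([centre column, centre row, width, height] in pixels, round what is visible of it).
The state is a dict: "time": time; "joint_positions": joint angles; "dq": joint speeds; "tau": joint torques, N m; "tool_pos": TCP position; "tcp_rot": TCP orientation; "contact_force": force on the tool from outside, world axes, zero at the start; "moment": the same for the moment, N m; "grip_width": finger opening in mm; "finger_force": force on a finger pad.
Only numpy, scipy, OpenCV 4.12 (cv2) and the standard library are available. Lean on these libraries where they do the work, as an engineer would, in place of code of your own. Each camera call takes 0.05 s, during which the arm holds its last target. There are 200 camera calls.

## Task

Hook the roller hanger with the blue tray over the upper end of the sloped rail, above the yellow gate, and feel for the rail as you set it down, for its height is not exactly known and it must not be leaned on hard (never more than 20 N). Keep it in your grip and resting on the rail while you slide it downhill through the sprung gate until the gate has snapped shut behind it; pause there with it resting on the rail, then let go so that it rolls to the red stop by itself. Leave the orange hanger, the cleaner bottle and the glue bottle alone.

Things in the scene. Friction and masses are not known exactly. Their poses are not given: they have to be found in the camera images.
- stand: Gravity rail stand, fixed. Origin on the desk below the rail; x points downhill along it, y left of that, z up; distances called 'stand x' are in this frame. Grey base plate stand x -0.18 to 0.24, y -0.061 to 0.035, 12 mm thick. The rail is a rigid steel tube, 14 mm in diameter, straight over y = 0. On it above the gate a hanger fits with its seat point at stand x -0.125 to -0.10.
- high_post (a point): Top of the slotted post (two uprights, 36 mm wide over all, 18 mm long, top at stand x -0.168, z 0.233) that clamps the rail's high end; stay clear of it. The slope is set there, anywhere from 0.09 to 0.15 rad, and not measured: the tube turns about a pin on its axis at stand x 0.215, z 0.165, so its top at stand x -0.115 lies anywhere from z 0.201 to 0.223. Find it by touch; it does not yield.
- gate (a joint): One-way gate, a yellow arm 30 mm long with a black roller (diameter 10, height 14 mm) at its end. 0 = shut, arm across at the rail; grows to 1.3 rad as a hanger pushes it downhill; a spring shuts it. About 3 N at the roller opens it, so a rolling hanger cannot. It yields to about 0.75 rad to let a hanger by and shuts once its seat point is past about stand x 0.015.
- gate_pin (a point): Vertical pin of the gate arm, at the arm's mid-height (stand x -0.055, y -0.045, z 0.2175). Shut, its roller is at y = -0.015 and meets the hanger's cheek when the seat point is at stand x -0.096.
- lower_run (a point): Point on the base plate under the run below the gate (stand x 0.06, y 0, z 0.012); between stand x 0.02 and 0.09 the hanger can be let go. Beyond, at the low end, is the fixed stop: two uprights beside the rail with red pads whose uphill faces lie at stand x 0.186. A hanger that touches them has its seat point at stand x 0.150.
- blue_hanger: Hanger to be hung: blue tray and tab, 178 mm tall, about 0.18 kg, standing on its tray. Origin under its middle; z up, x its travel (72 mm long), y toward its back plate (36 wide, at y 0.0145 to 0.0185). Tray 56 x 50 x 20, centred at y -0.004. The C is open to its -y from z 0.020 to 0.105. Hang it with its x downhill: bring it over the rail moving toward its own -y, then down.
- blue_hanger_seat (a point): Seat point: midway between the two grooved rollers (each 18 mm from it along x), at the bottom of their treads, where the rail's top comes to lie; 115 mm above the underside. The treads are 20 mm wide between flanges that reach 6 mm lower. Outside the rollers are cheeks, 37 mm over all (y).
- blue_hanger_tab (a point): Middle of the blue upright grip tab: 10 mm thick (y), 28 mm long (x), 161 mm above the underside and 46 mm above the seat point. It rises 33 mm out of the flat bridge (72 x 37 mm), whose top is 16 mm below this point.
- orange_hanger: The same hanger with an orange tray and tab, standing on the desk: leave it. The two may stand in either place.
- cleaner_bottle: White cleaner bottle with a red cap, 44 mm in diameter, 119 mm tall, right of the rail's upper end; origin under its centre. Leave it.
- glue_bottle: Small black glue bottle, 25 mm in diameter, 66 mm tall; origin under its centre. Leave it.

How it is judged:
By the outcome, as a careful person would: the job done as asked, in the order asked, and still so for the second after the job is handed in, with the robot touching nothing.
It also fails if it takes over 72 s, if anything falls off the work surface, if the arm or the gripper's body presses on something with over 40 N, if the wrist force passes 120 N, or if a joint passes its speed limit or range.

## Working session

There is one attempt and no reset: what is moved stays moved. The work goes in short steps, Python scripts to look and compute and a tool call to move; the robot and the scene stay as the last step left them, time stands still between calls to the robot, and variables do not carry over. Pictures are saved under pics/ and viewed, at most 10 in all, crops included, and the job is handed in when it is done.

Besides the shell and the picture viewer there is one more tool, called after "Emit:" in YAML: its name, and indented under it one key for each argument. jog_arm: Moves the arm, as the interface text tells. Its arguments: {"type":"object","properties":{"dp":{"type":"array"},"twist":{"type":"array"},"jaw":{"type":"number"}},"required":["dp","twist"]}

```bash
mkdir -p pics; python3 - <<'E'
from plant import bot
import cv2,numpy as np
o=bot.get_obs();print({k:np.round(v,3) for k,v in o.items()})
for c in("side","top","wrist"):
    im=bot.capture(c);cv2.imwrite(f"pics/{c}0.png",im)
    p=bot.camera_params(c);print(c,{k:np.round(v,3).tolist() for k,v in p.items()})
    for l in("blue_hanger","blue_hanger_tab","orange_hanger","gate","stand","cleaner_bottle","glue_bottle"):
        print(l,[(np.round(d["bbox"]).tolist(),round(d["confidence"],2)) for d in bot.find_in(c,l)[:2]])
E
cd pics; python3 -c "
import cv2,numpy as np
cv2.imwrite('a.png',np.hstack([cv2.resize(cv2.imread(f'{c}0.png'),(400,250)) for c in ('wrist','wrist')]))"
```

```text
{'time': np.float64(0.0), 'joint_positions': array([-1.306,  0.343,  1.525, -0.   ,  1.275, -0.146]), 'dq': array([ 0.001, -0.002,  0.   ,  0.   , -0.002,  0.002]), 'tau': array([ 3.0000e-03, -4.3124e+01, -2.4422e+01,  7.2000e-02,  5.6000e-02,
       -0.0000e+00]), 'tool_pos': array([ 209.562, -480.899,  226.025]), 'tcp_rot': array([-3.14 , -0.   ,  0.411]), 'contact_force': array([ 0.749, -0.602,  0.573]), 'moment': array([-0.079, -0.031, -0.004]), 'finger_force': np.float64(0.0), 'grip_width': np.float64(92.111)}
side {'fx': 501.772, 'fy': 501.772, 'cx': 321.438, 'cy': 200.879, 'R': [[-0.975, -0.22, 0.019], [-0.103, 0.375, -0.921], [0.195, -0.901, -0.388]], 't': [567.668, 198.252, 1117.451]}
blue_hanger [([266.0, 258.0, 36.0, 81.0], 0.97)]
blue_hanger_tab [([269.0, 257.0, 35.0, 86.0], 0.92)]
orange_hanger [([358.0, 263.0, 39.0, 81.0], 0.74)]
gate []
stand [([308.0, 221.0, 173.0, 103.0], 0.93)]
cleaner_bottle [([374.0, 218.0, 12.0, 45.0], 0.92)]
glue_bottle [([233.0, 257.0, 9.0, 23.0], 0.47)]
top {'fx': 456.493, 'fy': 456.493, 'cx': 318.909, 'cy': 201.631, 'R': [[-0.014, -0.999, -0.029], [-0.987, 0.019, -0.16], [0.16, 0.026, -0.987]], 't': [59.264, 619.061, 1012.487]}
blue_hanger [([261.0, 182.0, 42.0, 42.0], 0.55), ([350.0, 192.0, 46.0, 194.0], 0.3)]
blue_hanger_tab [([261.0, 185.0, 34.0, 43.0], 0.95)]
orange_hanger [([275.0, 266.0, 32.0, 36.0], 0.88)]
gate [([362.0, 225.0, 13.0, 2.0], 0.6)]
stand [([351.0, 194.0, 43.0, 192.0], 0.89)]
cleaner_bottle [([412.0, 265.0, 25.0, 20.0], 0.79)]
glue_bottle [([298.0, 142.0, 10.0, 14.0], 0.61), ([263.0, 183.0, 36.0, 43.0], 0.2)]
wrist {'fx': 309.707, 'fy': 309.707, 'cx': 323.406, 'cy': 196.589, 'R': [[0.4, -0.917, 0.001], [-0.889, -0.387, 0.246], [-0.225, -0.099, -0.969]], 't': [-524.953, -30.34, 389.737]}
blue_hanger []
blue_hanger_tab []
orange_hanger []
gate []
stand []
cleaner_bottle []
glue_bottle []
```

View pics/side0.png

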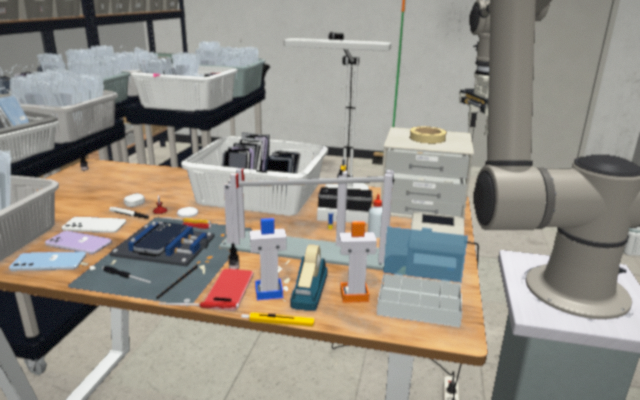

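View pics/top0.png

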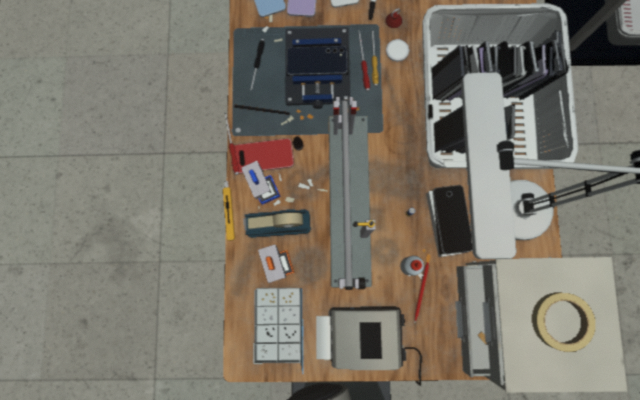

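The side view shows the blue hanger at (268,258), orange at (357,263) and the rail from (240,183) to (388,180). In the top view, blue is at (258,182), orange at (271,263), the rail runs vertically along column ~349, and the gate is at (365,225). The high end is near the robot, so downhill is about world +x.

```bash
cat > h.py <<'E'
from plant import bot
import cv2,numpy as np
from scipy.optimize import least_squares
def ray(c,p,uv):
    x=(uv[0]-p["cx"])/p["fx"];y=(uv[1]-p["cy"])/p["fy"]
    if c=="wrist":
        r=np.hypot(x,y);s=np.sin(r)/max(r,1e-9);d=np.array([x*s,y*s,np.cos(r)])
    else: d=np.array([x,y,1.])
    R=np.array(p["R"]);return -R.T@np.array(p["t"]),R.T@d/np.linalg.norm(d)
def tri(obs):
    A=np.zeros((3,3));b=np.zeros(3);L=[]
    for c,p,uv in obs:
        o,d=ray(c,p,uv);M=np.eye(3)-np.outer(d,d);A+=M;b+=M@o;L.append((o,d))
    X=np.linalg.solve(A,b);return X,[np.linalg.norm(np.cross(X-o,d)) for o,d in L]
def onz(c,p,uv,z):
    o,d=ray(c,p,uv);return o+d*(z-o[2])/d[2]
def proj(c,p,X):
    q=np.array(p["R"])@X+np.array(p["t"])
    if c=="wrist":
        r=np.hypot(q[0],q[1]);th=np.arctan2(r,q[2]);return np.array([p["cx"]+p["fx"]*th*q[0]/r,p["cy"]+p["fy"]*th*q[1]/r])
    return np.array([p["cx"]+p["fx"]*q[0]/q[2],p["cy"]+p["fy"]*q[1]/q[2]])
def blobs(im,lo,hi,amin=20):
    h=cv2.cvtColor(im,cv2.COLOR_BGR2HSV);m=cv2.inRange(h,np.array(lo),np.array(hi))
    n,l,s,c=cv2.connectedComponentsWithStats(m);out=[]
    for i in range(1,n):
        if s[i,4]>=amin:
            ys,xs=np.nonzero(l==i);r=cv2.minAreaRect(np.c_[xs,ys].astype(np.float32))
            out.append((c[i],s[i,4],r))
    return out
E
python3 - <<'E'
from h import *
S=cv2.imread("pics/side0.png");T=cv2.imread("pics/top0.png")
ps=bot.camera_params("side");pt=bot.camera_params("top")
a=blobs(S[200:310,220:300],(105,120,60),(125,255,255));b=blobs(T[150:215,235:290],(105,120,60),(125,255,255))
for n,x,o in(("side",a,(220,200)),("top",b,(235,150))):
    for c,s,r in x: print(n,np.round(c+o,1),s,np.round(r[1],1),round(r[2],1))
cv2.imwrite("pics/c1.png",np.hstack([cv2.resize(S[210:310,220:320],(400,400),interpolation=2),cv2.resize(T[140:240,225:325],(400,400),interpolation=2)]))
sa=max(a,key=lambda x:-x[0][1])[0]+(220,200);tb=min(b,key=lambda x:x[0][1])[0]+(235,150)
print(tri([("side",ps,sa),("top",pt,tb)]))
# stand: base plate corners in top by z=12, rail ends
for uv in((331,116),(367,117),(370,286),(331,286)):print(uv,onz("top",pt,uv,12).round(1))
for uv in((346,98),(348,287)):print(uv,onz("top",pt,uv,190).round(1))
E
```

```text
side [267.2 225.6] 178 [14. 12.] 90.0
side [268.5 292.5] 221 [17.5 25.1] 87.4
top [253.3 176.1] 54 [13.9  4. ] 63.4
top [269.4 198.9] 41 [ 2.4 18.4] 68.2
(array([657.86092837, 183.303416  , 162.20001576]), [np.float64(1.1008855890031666), np.float64(1.1008855890031812)])
(331, 116) [841.5  16.8  12. ]
(367, 117) [836.7 -72.4  12. ]
(370, 286) [424.2 -66.6  12. ]
(331, 286) [425.5  24.5  12. ]
(346, 98) [815.9 -14.6 190. ]
(348, 287) [427.1  -9.3 190. ]
```

View pics/c1.png

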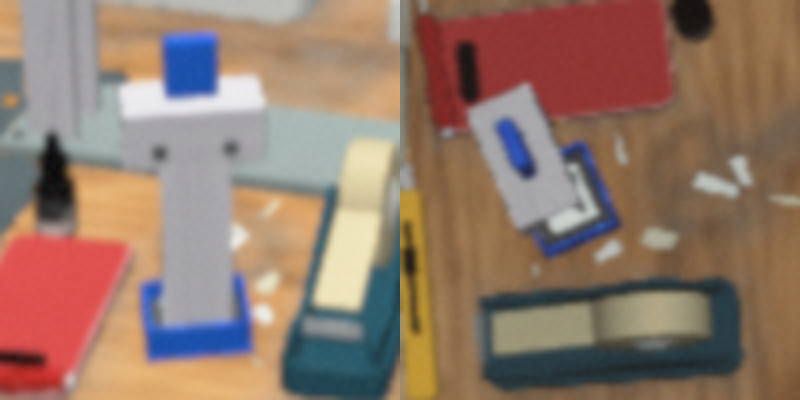

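The crop shows the blue hanger's back plate on its +y (camera) side and the tray opening toward the rail. Its yaw is about +25°, close to the tool's. The tab triangulates to (658,183,162), and 161 is expected. Next I'll check the lamp's clearance and plan the approach.

```bash
cat >> h.py <<'E'
def plan(*wps,step=58):
    o=bot.get_obs();y=o["tcp_rot"][2];p=np.array(o["tool_pos"]);R=np.array([[np.cos(y),np.sin(y),0],[np.sin(y),-np.cos(y),0],[0,0,-1]])
    for w in wps:
        d=R.T@(np.array(w,float)-p);n=max(1,int(np.ceil(np.linalg.norm(d)/step)));print(w,n,"rows of",(d/n/1000).round(4).tolist());p=np.array(w,float)
E
python3 - <<'E'
from h import *
ps=bot.camera_params("side");pt=bot.camera_params("top");pw=bot.camera_params("wrist")
print("lamp",tri([("side",ps,(390,46)),("top",pt,(491,254))]),tri([("side",ps,(285,41)),("top",pt,(482,76))]))
C=-np.array(pw["R"]).T@np.array(pw["t"]);print("cam",C,"axis",np.array(pw["R"])[2])
print("cabinet corner",tri([("side",ps,(384,152)),("top",pt,(496,259))]))
# hanger yaw
for z,q in((20,[(545,255),(618,215)]),(20,[(580,145),(618,215)]),(145,[(470,108),(520,228)]),(145,[(530,85),(580,200)])):
    a,b=[onz("top",pt,(225+u/4,140+v/4),z) for u,v in q];print(np.degrees(np.arctan2(*(b-a)[1::-1])),np.linalg.norm(b-a))
plan((210,-481,340),(370,-280,340),(430,0,340),(560,120,340))
E
```

```text
lamp (array([ 471.1979739 , -190.13476871,  484.90194365]), [np.float64(3.652178849993684), np.float64(3.652178849993665)]) (array([ 726.72117437, -195.41354816,  485.12441738]), [np.float64(1.832695653631105), np.float64(1.83269565363099)])
cam [ 270.63709287 -454.46846172  385.48524892] axis [-0.2252252  -0.09871982 -0.96929253]
cabinet corner (array([ 475.30936406, -300.40649339,  188.85309573]), [np.float64(1.7484405924085547), np.float64(1.7484405924085507)])
-62.147820045274756 50.09332031919423
-153.7961874804069 48.23437913044915
-159.19274287803853 70.29278138457491
-158.6502881911851 67.87910851275983
(210, -481, 340) 2 rows of [0.0002, -0.0001, -0.0566]
(370, -280, 340) 5 rows of [0.0454, -0.0241, 0.0]
(430, 0, 340) 5 rows of [0.0334, -0.0465, 0.0]
(560, 120, 340) 4 rows of [0.0418, -0.0145, 0.0]
```

```bash
python3 -c "
from h import *
plan((210,-481,340),(215,-330,340),(310,-190,340),(400,0,340),(560,115,340))"
```

```text
(210, -481, 340) 2 rows of [0.0002, -0.0001, -0.0566]
(215, -330, 340) 3 rows of [0.0216, -0.0455, 0.0]
(310, -190, 340) 3 rows of [0.0477, -0.0301, 0.0]
(400, 0, 340) 4 rows of [0.0396, -0.0346, 0.0]
(560, 115, 340) 4 rows of [0.0482, -0.0104, 0.0]
```

Emit:
jog_arm:
  dp:
    - [0, 0, -0.0566]
    - [0, 0, -0.0566]
    - [0.0216, -0.0455, 0]
    - [0.0216, -0.0455, 0]
    - [0.0216, -0.0455, 0]
    - [0.0477, -0.0301, 0]
    - [0.0477, -0.0301, 0]
    - [0.0477, -0.0301, 0]
  twist: [0, 0, 0, 0, 0, 0, 0, 0]

```text
time: 2.2
tool_pos: [310.3, -188.9, 340.2]
tcp_rot: [3.14, -0.001, 0.41]
contact_force: [1.0, -0.7, 0.4]
grip_width: 91.4
finger_force: 0.0
```

Emit:
jog_arm:
  dp:
    - [0.0396, -0.0346, 0]
    - [0.0396, -0.0346, 0]
    - [0.0396, -0.0346, 0]
    - [0.0396, -0.0346, 0]
    - [0.0482, -0.0104, 0]
    - [0.0482, -0.0104, 0]
    - [0.0482, -0.0104, 0]
    - [0.0482, -0.0104, 0]
    - [0, 0, 0]
    - [0, 0, 0]
  twist: [0, 0, 0, 0, 0, 0, 0, 0, 0, 0]

```text
time: 3.45
tool_pos: [559.4, 114.7, 339.6]
tcp_rot: [3.142, 0.001, 0.411]
contact_force: [-0.3, -0.3, 0.2]
grip_width: 91.7
finger_force: 0.0
```

```bash
python3 - <<'E'
from h import *
o=bot.get_obs();print(o["time"],o["tool_pos"],o["tcp_rot"],o["contact_force"])
p=bot.camera_params("wrist");im=bot.capture("wrist");cv2.imwrite("pics/w1.png",im)
import json;json.dump({k:np.array(v).tolist() for k,v in p.items()},open("w1.json","w"))
for l in("blue_hanger","blue_hanger_tab","stand","gate","orange_hanger"):
    print(l,[(np.round(d["bbox"]).tolist(),round(d["confidence"],2)) for d in bot.find_in("wrist",l)[:2]])
for c,s,r in blobs(im,(105,120,60),(125,255,255),60): print(np.round(c,1),s,np.round(cv2.boxPoints(r),1).tolist())
print("exp tab",proj("wrist",p,np.array([658,183,162])),proj("wrist",p,np.array([602,-11,200])))
E
```

```text
3.45 [559.41319502 114.73796329 339.60865647] [3.14156348e+00 1.02454032e-03 4.11085577e-01] [-0.26377962 -0.34824868  0.18705483]
blue_hanger [([307.0, 74.0, 43.0, 61.0], 0.74)]
blue_hanger_tab [([307.0, 78.0, 45.0, 65.0], 0.68)]
stand [([432.0, 160.0, 176.0, 281.0], 0.62)]
gate [([417.0, 214.0, 21.0, 24.0], 0.37)]
orange_hanger [([279.0, 214.0, 50.0, 74.0], 0.88)]
[450.4   6.3] 191 [[433.5, 2.299999952316284], [439.5, -6.699999809265137], [463.0, 9.0], [457.0, 18.0]]
[301.   72.5] 231 [[297.0, 59.0], [305.0, 59.0], [305.0, 86.0], [297.0, 86.0]]
[324.8  86.7] 90 [[320.0, 70.0], [326.0, 70.0], [326.0, 104.0], [320.0, 104.0]]
exp tab [301.8990976  72.9919657] [449.0154535  198.43454024]
```

View pics/w1.png

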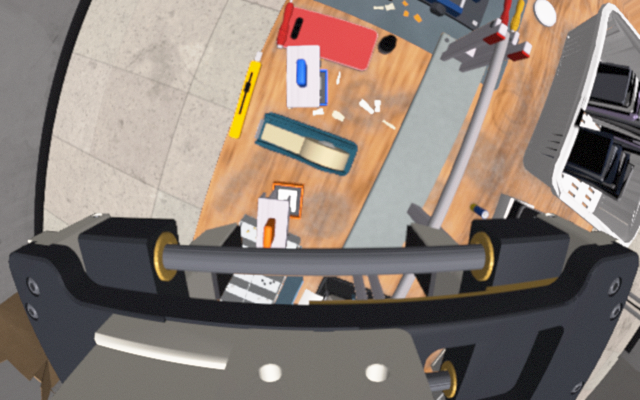

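The wrist view shows the blue tab at (301,72), where it was predicted. The bridge edges are nearly vertical in the image, so the yaw is close to the tool's. The rail runs from (495,40) to (430,235).

```bash
python3 - <<'E'
from h import *
import json
p=json.load(open("w1.json"));ps=bot.camera_params("side");pt=bot.camera_params("top")
print(tri([("side",ps,(267.2,225.6)),("top",pt,(253.3,176.1)),("wrist",p,(301,72.5))]))
im=cv2.imread("pics/w1.png")
# bridge white mask
h=cv2.cvtColor(im,cv2.COLOR_BGR2HSV);roi=np.zeros(im.shape[:2],np.uint8);roi[40:115,280:328]=1
m=((h[...,1]<60)&(h[...,2]>150)&(roi>0)).astype(np.uint8)
n,l,s,c=cv2.connectedComponentsWithStats(m);i=1+np.argmax(s[1:,4]);ys,xs=np.nonzero(l==i)
P=np.array([onz("wrist",p,(x,y),145)[:2] for x,y in zip(xs,ys)],np.float32)
r=cv2.minAreaRect(P);print(s[i],r);B=cv2.boxPoints(r)
for k in range(4):
    e=B[(k+1)%4]-B[k];print(np.linalg.norm(e),np.degrees(np.arctan2(e[1],e[0])))
plan((658,183,340),(658,183,200))
E
```

```text
(array([657.89978863, 183.65402389, 162.40393569]), [np.float64(1.2786412249084675), np.float64(1.0655424057031249), np.float64(0.4422430869277191)])
[ 286   45   38   70 1836] ((653.87646484375, 180.16726684570312), (81.31087493896484, 40.394020080566406), 25.73333740234375)
40.39405 -64.26661
81.310875 25.733345
40.39405 115.73338
81.310875 -154.26665
(658, 183, 340) 3 rows of [0.0393, -0.0079, 0.0002]
(658, 183, 200) 3 rows of [0.0, 0.0, 0.0467]
```

Emit:
jog_arm:
  dp:
    - [0.0394, -0.008, 0]
    - [0.0394, -0.008, 0]
    - [0.0394, -0.008, 0]
    - [0, 0, 0.0467]
    - [0, 0, 0.0467]
    - [0, 0, 0.0467]
    - [0, 0, 0]
    - [0, 0, 0]
  twist: [0, 0, 0, 0, 0, 0, 0, 0]
  jaw: 0.05

```text
time: 4.75
tool_pos: [659.6, 184.1, 202.4]
tcp_rot: [3.141, -0.003, 0.411]
contact_force: [-0.1, 0.4, 0.8]
grip_width: 49.8
finger_force: 0.0
```

```bash
python3 - <<'E'
from h import *
p=bot.camera_params("wrist");im=bot.capture("wrist");cv2.imwrite("pics/w2.png",im)
print(bot.get_obs()["tool_pos"],[proj("wrist",p,np.array([658,183.5,z])) for z in(162,178)])
print([(np.round(d["bbox"]).tolist(),round(d["confidence"],2)) for d in bot.find_in("wrist","blue_hanger_tab")[:2]])
plan((658,183.5,149))
E
```

```text
[659.9107284  184.16937054 203.01791535] [array([323.4154572 , 222.20452382]), array([323.45051242, 230.36537762])]
[([324.0, 201.0, 56.0, 90.0], 0.72)]
(658, 183.5, 149) 1 rows of [-0.002, -0.0001, 0.054]
```

View pics/w2.png

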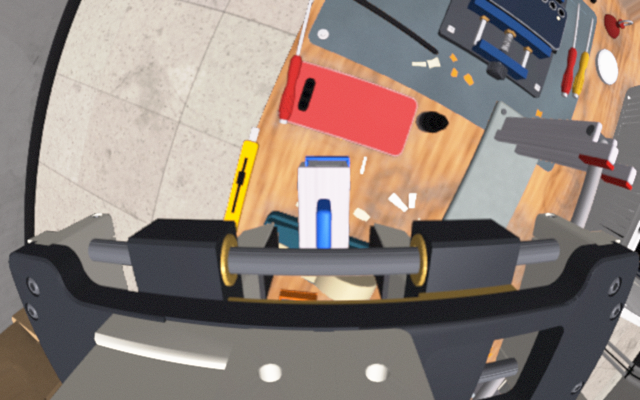

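The tab sits midway between the fingers at column ~324 with its yaw aligned, so I'm descending.

Emit:
jog_arm:
  dp:
    - [-0.001, 0, 0.03]
    - [0, 0, 0.012]
    - [0, 0, 0]
    - [0, 0, 0]
  twist: [0, 0, 0, 0]

```text
time: 5.35
tool_pos: [658.4, 183.8, 159.3]
tcp_rot: [3.141, -0.002, 0.411]
contact_force: [-0.1, 0.3, 0.6]
grip_width: 50.1
finger_force: 0.0
```

```bash
python3 -c "
from h import *
for i in range(3): bot.capture('wrist');o=bot.get_obs();print(o['tool_pos'],o['contact_force'],o['tcp_rot'])"
```

```text
[658.40407996 183.86019594 159.27516702] [ 0.36963809  0.16517739 -0.68620828] [ 3.14092929e+00 -2.33153155e-03  4.10870463e-01]
[658.28265924 183.83252075 159.13140753] [-0.35690735  0.61762738  0.65150573] [ 3.14100390e+00 -2.07842552e-03  4.10842739e-01]
[658.16428386 183.79865505 158.85496054] [-0.13104481 -0.04858929  0.08982386] [ 3.14106774e+00 -1.66195941e-03  4.10810408e-01]
```

Emit:
jog_arm:
  dp:
    - [0, 0, 0.0085]
    - [0, 0, 0]
    - [0, 0, 0]
    - [0, 0, 0]
  twist: [0, 0, 0, 0]

```text
time: 6.0
tool_pos: [657.8, 183.7, 149.4]
tcp_rot: [3.141, -0.0, 0.411]
contact_force: [0.4, 1.1, 0.2]
grip_width: 49.9
finger_force: 0.0
```

Emit:
jog_arm:
  dp:
    - [0, 0, 0]
    - [0, 0, 0]
    - [0, 0, 0]
    - [0, 0, 0]
  twist: [0, 0, 0, 0]
  jaw: 0.0

```text
time: 6.5
tool_pos: [657.7, 183.7, 149.3]
tcp_rot: [3.142, 0.0, 0.411]
contact_force: [0.4, -0.0, -0.2]
grip_width: 14.3
finger_force: 0.0
```

Emit:
jog_arm:
  dp:
    - [0, 0, 0]
    - [0, 0, 0]
    - [0, 0, -0.02]
    - [0, 0, -0.05]
    - [0, 0, 0]
    - [0, 0, 0]
  twist: [0, 0, 0, 0, 0, 0]

```text
time: 7.25
tool_pos: [657.2, 183.6, 218.3]
tcp_rot: [-3.141, 0.002, 0.411]
contact_force: [-0.3, 0.6, -2.3]
grip_width: 9.6
finger_force: 30.0
```

```bash
python3 - <<'E'
from h import *
im=bot.capture("side");cv2.imwrite("pics/s2.png",cv2.resize(im[130:330,180:420],(720,600)))
o=bot.get_obs();print({k:np.round(v,2).tolist() for k,v in o.items()})
plan((500,170,240))
E
```

```text
{'time': 7.3, 'joint_positions': [0.16, 0.65, 1.03, -0.0, 1.46, 1.32], 'dq': [-0.0, 0.01, 0.0, 0.0, 0.0, -0.0], 'tau': [0.04, -62.69, -27.63, 0.06, -0.08, 0.0], 'tool_pos': [656.87, 183.55, 217.53], 'tcp_rot': [-3.14, 0.0, 0.41], 'contact_force': [-0.33, -1.21, -2.62], 'moment': [-0.01, 0.01, 0.02], 'finger_force': 30.0, 'grip_width': 9.98}
(500, 170, 240) 3 rows of [-0.0497, -0.0167, -0.0075]
```

View pics/s2.png

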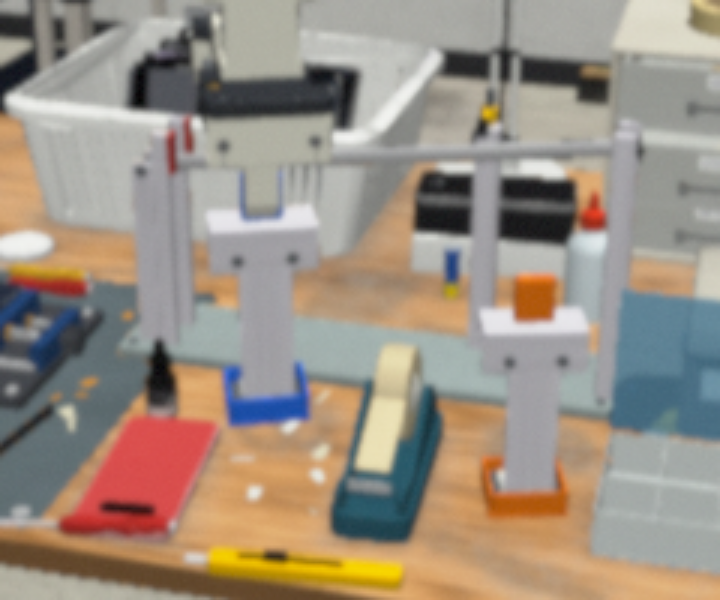

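The side crop shows the blue hanger gripped at the tab and hanging upright, clear of everything. Now I'll refine the stand pose from the first pictures.

```bash
python3 - <<'E'
from h import *
import json
T=cv2.imread("pics/top0.png");pt=bot.camera_params("top");g=cv2.cvtColor(T,cv2.COLOR_BGR2GRAY).astype(float)
for r in(130,170,200,250,275): print(r,g[r,338:360].astype(int).tolist())
# plate ends: vertical profile at cols 336-340 / 360-364
for c in(335,362):
    print(c,"low",g[108:124,c-1:c+2].mean(1).astype(int).tolist(),"hi",g[278:296,c-1:c+2].mean(1).astype(int).tolist())
W=cv2.cvtColor(cv2.imread("pics/w1.png"),cv2.COLOR_BGR2GRAY).astype(int)
for r in(80,120,160,200): 
    c=int(495-(r-40)*65/195); print("w",r,c-18,W[r,c-18:c+19].tolist())
E
```

```text
130 [105, 110, 109, 95, 89, 105, 122, 130, 132, 124, 100, 72, 69, 72, 86, 103, 111, 115, 115, 112, 115, 117]
170 [113, 116, 115, 110, 95, 93, 112, 127, 134, 134, 129, 114, 111, 115, 116, 117, 119, 117, 117, 117, 115, 116]
200 [117, 117, 114, 117, 110, 97, 101, 118, 128, 133, 132, 122, 117, 115, 116, 116, 118, 117, 117, 116, 117, 117]
250 [122, 121, 120, 121, 119, 114, 100, 101, 116, 127, 132, 131, 125, 111, 111, 116, 119, 118, 120, 118, 116, 120]
275 [115, 116, 115, 118, 117, 114, 100, 92, 110, 122, 130, 130, 126, 119, 115, 117, 118, 117, 117, 115, 114, 116]
335 low [66, 42, 33, 32, 32, 33, 44, 61, 67, 67, 69, 65, 65, 65, 68, 68] hi [115, 101, 86, 82, 97, 110, 115, 115, 108, 98, 105, 109, 109, 110, 111, 112, 110, 109]
362 low [78, 78, 75, 77, 75, 77, 78, 83, 101, 106, 92, 81, 86, 101, 111, 114] hi [44, 31, 32, 36, 41, 46, 43, 37, 35, 32, 48, 85, 113, 123, 122, 122, 123, 124]
w 80 463 [179, 179, 177, 177, 177, 179, 178, 178, 179, 180, 180, 181, 179, 178, 179, 179, 177, 167, 142, 127, 120, 108, 95, 109, 128, 144, 164, 180, 189, 197, 199, 201, 198, 181, 141, 121, 124]
w 120 450 [177, 176, 174, 172, 174, 174, 175, 174, 175, 175, 178, 176, 176, 171, 166, 169, 171, 173, 171, 167, 137, 108, 109, 124, 142, 165, 178, 193, 200, 203, 204, 205, 203, 193, 187, 188, 189]
w 160 437 [183, 180, 184, 181, 181, 183, 181, 177, 177, 180, 179, 174, 172, 169, 165, 169, 166, 150, 112, 96, 113, 129, 147, 165, 181, 192, 201, 202, 203, 206, 201, 177, 159, 156, 156, 161, 157]
w 200 423 [179, 178, 173, 170, 167, 167, 168, 172, 174, 173, 173, 168, 161, 154, 142, 112, 99, 112, 130, 148, 162, 181, 190, 197, 200, 203, 205, 204, 195, 184, 180, 177, 176, 177, 178, 177, 176]
```

```bash
python3 - <<'E'
from h import *
import json
pt=bot.camera_params("top");pw=json.load(open("w1.json"))
O=[("top",pt,(u,r),s) for r,a,b in((130,340.7,348.3),(170,341.6,348.8),(200,342.5,349.4),(250,343.5,350.8),(275,343.6,350.8)) for u,s in((a,1),(b,-1))]
O+=[("wrist",pw,(u,r),s) for r,a,b in((120,469.8,483.2),(160,454.7,468),(200,437.7,451.3)) for u,s in((a,1),(b,-1))]
def res(q,O,x0=603):
    y0,yaw,s=q;c,si=np.cos(yaw),np.sin(yaw)
    P=np.array([x0+215*c,y0+215*si,165]);A=np.array([c*np.cos(s),si*np.cos(s),-np.sin(s)]);out=[]
    for cam,p,uv,sg in O:
        o,d=ray(cam,p,uv);n=np.cross(A,d);n/=np.linalg.norm(n);n*=np.sign(n[1]); out.append((o-P)@n-sg*7)
    return out
for sub,nm in((O,"all"),(O[:10],"top"),(O[10:],"wrist")):
    r=least_squares(res,[-11,-.015,.12],args=(sub,),bounds=([-40,-.1,.09],[20,.1,.15]),loss="soft_l1")
    print(nm,r.x,np.round(res(r.x,sub),1))
# red pads/gate checks: gate roller etc
y0,yaw=least_squares(res,[-11,-.015,.12],args=(O,)).x[:2]
plan((600,110,284),(491,60,284))
E
```

```text
all [-9.13577754e+00 -8.61233416e-03  1.39630321e-01] [ 1.  -1.   0.6 -0.1 -0.2  0.  -0.4 -0.5  0.2  0.5  0.1 -0.1 -0.3  0.2
 -0.2  0.3]
top [-9.05199510e+00 -8.81984939e-03  1.50000000e-01] [ 1.  -1.   0.5 -0.1 -0.2  0.  -0.4 -0.5  0.2  0.6]
wrist [-1.28996776e+01  8.10026580e-03  1.04412238e-01] [ 0.2 -0.2 -0.1  0.  -0.   0.1]
(600, 110, 284) 2 rows of [-0.0408, 0.0224, -0.0332]
(491, 60, 284) 3 rows of [-0.04, 0.0008, 0.0]
```

Emit:
jog_arm:
  dp:
    - [0, 0, -0.033]
    - [-0.0408, 0.0224, -0.033]
    - [-0.0408, 0.0224, 0]
    - [0, 0, 0]
    - [0, 0, 0]
    - [0, 0, 0]
    - [0, 0, 0]
  twist: [0, 0, 0, 8.0, 8.0, 8.07, 0]

```text
time: 8.18
tool_pos: [600.2, 110.0, 283.7]
tcp_rot: [3.141, 0.003, -0.008]
contact_force: [-0.3, 1.4, -2.0]
grip_width: 9.7
finger_force: 30.0
```

Emit:
jog_arm:
  dp:
    - [-0.027, 0.013, 0]
    - [-0.027, 0.013, 0]
    - [-0.027, 0.013, 0]
    - [-0.027, 0.012, 0]
    - [0, 0, 0]
    - [0, 0, 0]
    - [0, 0, 0]
  twist: [0, 0, 0, 0, 0, 0, 0]

```text
time: 9.05
tool_pos: [492.9, 60.3, 284.9]
tcp_rot: [3.142, 0.0, -0.008]
contact_force: [0.4, -0.3, -2.1]
grip_width: 10.0
finger_force: 30.0
```

```bash
python3 - <<'E'
from h import *
o=bot.get_obs();print(o["tool_pos"],o["tcp_rot"],o["contact_force"],o["grip_width"])
pt=bot.camera_params("top");ps=bot.camera_params("side")
a=bot.capture("side");b=bot.capture("top")
cv2.imwrite("pics/p3.png",np.hstack([cv2.resize(a[120:300,200:410],(400,343)),cv2.resize(b[180:320,270:433],(400,343))]))
plan((491,-8.1,284))
E
```

```text
[492.89272826  60.31864864 284.89341057] [ 3.14157361e+00  3.58298049e-04 -8.15913227e-03] [ 0.43556796 -0.31957378 -2.07247248] 10.043427079313885
(491, -8.1, 284) 2 rows of [-0.0006, 0.0342, 0.0005]
```

View pics/p3.png

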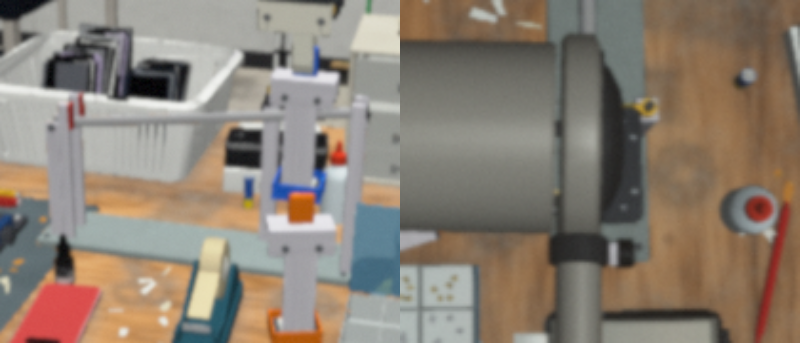

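The blue hanger is upright and clear of the orange one, with the rail passing at mid-C height. Moving over the rail.

Emit:
jog_arm:
  dp:
    - [-0.001, 0.018, 0]
    - [0, 0.018, 0]
    - [0, 0.018, 0]
    - [0, 0.0145, 0]
    - [0, 0, 0]
    - [0, 0, 0]
    - [0, 0, 0]
  twist: [0, 0, 0, 0, 0, 0, 0]

```text
time: 10.02
tool_pos: [490.6, -8.0, 285.3]
tcp_rot: [-3.141, 0.0, -0.009]
contact_force: [0.3, 0.0, -1.2]
grip_width: 10.0
finger_force: 30.0
```

```bash
python3 - <<'E'
from h import *
p=bot.camera_params("wrist");w=bot.capture("wrist");a=bot.capture("side")
o=bot.get_obs();print(o["tool_pos"],o["tcp_rot"],o["contact_force"],o["grip_width"])
cv2.imwrite("pics/p4.png",np.hstack([cv2.resize(a[120:300,250:410],(390,438)),cv2.resize(w[0:290,190:450],(393,438))]))
yaw=-.0086;R=np.array([[np.cos(yaw),-np.sin(yaw)],[np.sin(yaw),np.cos(yaw)]])
for n,q in(("roller",(-60,-15,224)),("pin",(-55,-45,224)),("rail150",(150,0,181)),("rail50",(50,0,195))):
    xy=R@np.array(q[:2])+(603,-9.1);print(n,proj("wrist",p,np.array([*xy,q[2]])).round(1))
E
```

```text
[490.63357065  -7.96037218 285.32686689] [ 3.14159219e+00 -3.91376951e-05 -8.49322470e-03] [ 0.43075379  1.17956857 -1.81695682] 9.673366417529687
roller [345.5 139.6]
pin [387.2 133.4]
rail150 [324.2 -78.6]
rail50 [324.3   5.8]
```

View pics/p4.png

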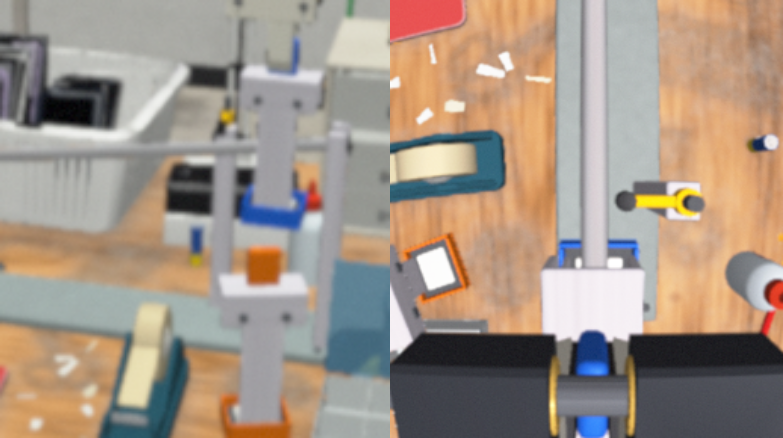

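The wrist crop shows the rail and bridge lined up (columns 594 and 593) and the gate roller at (625,200), as the stand fit predicts. Descending to just above the highest possible contact.

Emit:
jog_arm:
  dp:
    - [0, 0, 0.006]
    - [0, 0, 0.006]
    - [0, 0, 0.006]
    - [0, 0, 0.004]
    - [0, 0, 0]
    - [0, 0, 0]
    - [0, 0, 0]
    - [0, 0, 0]
  twist: [0, 0, 0, 0, 0, 0, 0, 0]

```text
time: 11.12
tool_pos: [490.7, -8.4, 263.5]
tcp_rot: [3.141, -0.0, -0.009]
contact_force: [0.2, -0.2, -0.6]
grip_width: 9.8
finger_force: 30.0
```

Emit:
jog_arm:
  dp:
    - [0, 0, 0.001]
    - [0, 0, 0.001]
    - [0, 0, 0.001]
    - [0, 0, 0]
    - [0, 0, 0]
  twist: [0, 0, 0, 0, 0]

```text
time: 11.75
tool_pos: [490.7, -8.5, 260.3]
tcp_rot: [3.142, -0.0, -0.009]
contact_force: [-0.4, 0.4, -1.5]
grip_width: 10.1
finger_force: 30.0
```

Emit:
jog_arm:
  dp:
    - [0, 0, 0.0007]
    - [0, 0, 0.0007]
    - [0, 0, 0.0006]
    - [0, 0, 0]
  twist: [0, 0, 0, 0]

```text
time: 12.25
tool_pos: [490.6, -8.4, 258.3]
tcp_rot: [3.142, 0.0, -0.009]
contact_force: [-0.6, 0.6, -1.5]
grip_width: 9.9
finger_force: 30.0
```

Emit:
jog_arm:
  dp:
    - [0, 0, 0.0005]
    - [0, 0, 0.0005]
    - [0, 0, 0.0005]
    - [0, 0, 0]
  twist: [0, 0, 0, 0]

```text
time: 12.75
tool_pos: [490.6, -8.4, 256.8]
tcp_rot: [3.142, 0.0, -0.009]
contact_force: [0.3, -0.9, -0.6]
grip_width: 9.8
finger_force: 30.0
```

Emit:
jog_arm:
  dp:
    - [0, 0, 0.0005]
    - [0, 0, 0.0005]
    - [0, 0, 0.0005]
    - [0, 0, 0]
  twist: [0, 0, 0, 0]

```text
time: 13.25
tool_pos: [490.6, -8.4, 255.3]
tcp_rot: [3.142, 0.0, -0.009]
contact_force: [-0.6, -0.3, -1.7]
grip_width: 9.7
finger_force: 30.0
```

Emit:
jog_arm:
  dp:
    - [0, 0, 0.0005]
    - [0, 0, 0.0005]
    - [0, 0, 0]
  twist: [0, 0, 0]

```text
time: 13.62
tool_pos: [490.6, -8.4, 254.3]
tcp_rot: [3.142, 0.0, -0.009]
contact_force: [-0.6, -1.3, -1.6]
grip_width: 9.8
finger_force: 30.0
```

Emit:
jog_arm:
  dp:
    - [0, 0, 0.0005]
    - [0, 0, 0.0005]
    - [0, 0, 0]
  twist: [0, 0, 0]

```text
time: 14.0
tool_pos: [490.9, -8.5, 253.6]
tcp_rot: [3.141, -0.001, -0.009]
contact_force: [0.3, 0.6, 1.4]
grip_width: 9.8
finger_force: 30.0
```

Contact is at TCP z ≈254, which gives a slope of about 0.137 and agrees with the vision fit (0.14). Pressing a little further.

Emit:
jog_arm:
  dp:
    - [0, 0, 0.0004]
    - [0, 0, 0]
    - [0, 0, 0]
  twist: [0, 0, 0]

```text
time: 14.38
tool_pos: [491.0, -8.5, 253.3]
tcp_rot: [3.141, -0.001, -0.009]
contact_force: [0.6, -0.0, 4.6]
grip_width: 10.0
finger_force: 30.0
```

Emit:
jog_arm:
  dp:
    - [0, 0, 0.0004]
    - [0, 0, 0]
    - [0, 0, 0]
  twist: [0, 0, 0]

```text
time: 14.75
tool_pos: [491.2, -8.5, 253.3]
tcp_rot: [3.141, -0.002, -0.009]
contact_force: [0.7, 0.1, 6.1]
grip_width: 9.8
finger_force: 30.0
```

```bash
python3 -c "
from plant import bot
import numpy as np
for i in range(3): bot.capture('wrist');o=bot.get_obs();print(o['tool_pos'].round(2),o['contact_force'].round(2),o['moment'].round(3),o['tcp_rot'].round(4))"
```

```text
[491.14  -8.48 253.25] [ 1.05 -0.28  6.64] [ 0.121  0.024 -0.014] [ 3.1413e+00 -1.9000e-03 -9.3000e-03]
[491.14  -8.49 253.26] [1.12 0.64 6.81] [ 0.168 -0.046 -0.015] [ 3.1413e+00 -1.9000e-03 -9.3000e-03]
[491.14  -8.47 253.22] [0.29 0.33 6.2 ] [ 0.088 -0.002 -0.037] [ 3.1413e+00 -1.8000e-03 -9.3000e-03]
```

Emit:
jog_arm:
  dp:
    - [0.003, 0, 0.0004]
    - [0.003, 0, 0.0004]
    - [0.003, 0, 0.0004]
    - [0.003, 0, 0.0004]
    - [0, 0, 0]
  twist: [0, 0, 0, 0, 0]

```text
time: 15.52
tool_pos: [503.4, -8.6, 251.6]
tcp_rot: [3.141, -0.002, -0.009]
contact_force: [1.9, -0.0, 6.4]
grip_width: 9.9
finger_force: 30.0
```

Emit:
jog_arm:
  dp:
    - [0.004, 0, 0.00055]
    - [0.004, 0, 0.00055]
    - [0.004, 0, 0.00055]
    - [0.004, 0, 0.00055]
    - [0, 0, 0]
  twist: [0, 0, 0, 0, 0]

```text
time: 16.15
tool_pos: [518.7, -8.9, 249.3]
tcp_rot: [3.141, -0.0, -0.01]
contact_force: [-0.6, -1.0, 8.5]
grip_width: 9.7
finger_force: 30.0
```

Emit:
jog_arm:
  dp:
    - [0.004, 0, 0.0005]
    - [0.004, 0, 0.0005]
    - [0.004, 0, 0.00055]
    - [0.004, 0, 0.00055]
    - [0, 0, 0]
  twist: [0, 0, 0, 0, 0]

```text
time: 16.77
tool_pos: [535.1, -8.6, 247.2]
tcp_rot: [-3.141, -0.001, -0.009]
contact_force: [0.3, 1.5, 6.8]
grip_width: 9.9
finger_force: 30.0
```

Emit:
jog_arm:
  dp:
    - [0.004, 0, 0.00053]
    - [0.004, 0, 0.00053]
    - [0.004, 0, 0.00053]
    - [0.004, 0, 0.00053]
    - [0, 0, 0]
  twist: [0, 0, 0, 0, 0]

```text
time: 17.4
tool_pos: [551.0, -8.5, 245.0]
tcp_rot: [-3.141, -0.001, -0.009]
contact_force: [0.5, 2.7, 6.9]
grip_width: 10.1
finger_force: 30.0
```

Emit:
jog_arm:
  dp:
    - [0.004, 0, 0.00054]
    - [0.004, 0, 0.00054]
    - [0.004, 0, 0.00054]
    - [0.004, 0, 0.00054]
    - [0.004, 0, 0.00054]
    - [0, 0, 0]
  twist: [0, 0, 0, 0, 0, 0]

```text
time: 18.15
tool_pos: [571.0, -8.6, 242.3]
tcp_rot: [-3.141, -0.001, -0.009]
contact_force: [0.7, 2.6, 5.6]
grip_width: 9.7
finger_force: 30.0
```

Emit:
jog_arm:
  dp:
    - [0.004, 0, 0.00054]
    - [0.004, 0, 0.00054]
    - [0.004, 0, 0.00054]
    - [0.004, 0, 0.00054]
    - [0.004, 0, 0.00054]
    - [0, 0, 0]
  twist: [0, 0, 0, 0, 0, 0]

```text
time: 18.9
tool_pos: [591.0, -8.7, 239.6]
tcp_rot: [-3.141, -0.001, -0.009]
contact_force: [0.7, 2.6, 5.4]
grip_width: 10.2
finger_force: 30.0
```

Emit:
jog_arm:
  dp:
    - [0.004, 0, 0.0006]
    - [0.004, 0, 0.00055]
    - [0.004, 0, 0.00055]
    - [0.004, 0, 0.00055]
    - [0.004, 0, 0.00055]
    - [0, 0, 0]
  twist: [0, 0, 0, 0, 0, 0]

```text
time: 19.65
tool_pos: [611.3, -9.1, 236.8]
tcp_rot: [-3.141, -0.002, -0.009]
contact_force: [1.2, 1.8, 4.5]
grip_width: 9.9
finger_force: 30.0
```

Emit:
jog_arm:
  dp:
    - [0.004, 0, 0.00055]
    - [0.004, 0, 0.00055]
    - [0.004, 0, 0.00055]
    - [0.004, 0, 0.00055]
    - [0.004, 0, 0.00055]
    - [0, 0, 0]
  twist: [0, 0, 0, 0, 0, 0]

```text
time: 20.4
tool_pos: [631.3, -9.7, 234.1]
tcp_rot: [3.142, -0.002, -0.009]
contact_force: [1.8, 1.1, 5.2]
grip_width: 9.9
finger_force: 30.0
```

Emit:
jog_arm:
  dp:
    - [0.004, 0, 0.00055]
    - [0.004, 0, 0.00055]
    - [0.004, 0, 0.00055]
    - [0.004, 0, 0.00055]
    - [0, 0, 0]
    - [0, 0, 0]
    - [0, 0, 0]
    - [0, 0, 0]
  twist: [0, 0, 0, 0, 0, 0, 0, 0]

```text
time: 21.4
tool_pos: [647.2, -10.0, 231.9]
tcp_rot: [3.141, -0.002, -0.009]
contact_force: [0.8, 0.7, 5.1]
grip_width: 9.7
finger_force: 30.0
```

```bash
python3 - <<'E'
from h import *
a=bot.capture("side");b=bot.capture("top");print([(np.round(d["bbox"]).tolist(),round(d["confidence"],2)) for c in("side","top") for d in bot.find_in(c,"gate")[:2]])
o=bot.get_obs();print(o["time"],o["tool_pos"],o["contact_force"])
cv2.imwrite("pics/p5.png",np.hstack([cv2.resize(a[150:270,220:400],(450,300),interpolation=2),cv2.resize(b[150:290,310:450],(300,300),interpolation=2)]))
E
```

```text
[([297.0, 191.0, 33.0, 74.0], 0.52)]
21.6 [647.13858636  -9.97244448 231.91340118] [ 0.97689656 -0.31204273  4.93250869]
```

View pics/p5.png

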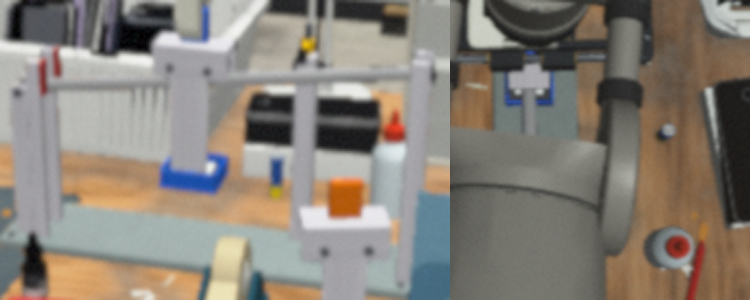

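The side view shows the hanger riding on the rail below the gate. Lateral gate force is back to zero, so the gate has shut behind it. I'll pause with it resting, then let go.

Emit:
jog_arm:
  dp:
    - [0, 0, 0]
    - [0, 0, 0]
    - [0, 0, 0]
    - [0, 0, 0]
    - [0, 0, 0]
    - [0, 0, 0]
  twist: [0, 0, 0, 0, 0, 0]

```text
time: 22.35
tool_pos: [647.1, -10.0, 231.9]
tcp_rot: [3.141, -0.002, -0.009]
contact_force: [0.8, -0.2, 5.0]
grip_width: 9.9
finger_force: 30.0
```

Emit:
jog_arm:
  dp:
    - [0, 0, 0]
    - [0, 0, 0]
    - [0, 0, 0]
    - [0, 0, 0]
    - [0, 0, 0]
    - [0, 0, 0]
    - [0, 0, 0]
    - [0, 0, 0]
  twist: [0, 0, 0, 0, 0, 0, 0, 0]
  jaw: 0.045

```text
time: 23.35
tool_pos: [646.7, -9.9, 231.3]
tcp_rot: [3.142, -0.0, -0.009]
contact_force: [-0.8, 0.6, 0.5]
grip_width: 44.9
finger_force: 0.0
```

Emit:
jog_arm:
  dp:
    - [0, 0, -0.02]
    - [0, 0, -0.03]
    - [0, 0, -0.03]
    - [-0.03, 0, -0.02]
    - [-0.05, 0, 0]
    - [-0.05, 0, 0]
    - [0, 0, 0]
    - [0, 0, 0]
    - [0, 0, 0]
    - [0, 0, 0]
  twist: [0, 0, 0, 0, 0, 0, 0, 0, 0, 0]

```text
time: 24.6
tool_pos: [517.5, -8.7, 330.9]
tcp_rot: [-3.142, 0.0, -0.009]
contact_force: [-0.4, -0.0, -0.7]
grip_width: 45.1
finger_force: 0.0
```

```bash
python3 - <<'E'
from h import *
a=bot.capture("side");p=bot.camera_params("wrist");b=bot.capture("wrist");print([(np.round(d["bbox"]).tolist(),round(d["confidence"],2)) for c in("side","wrist") for l in("blue_hanger","gate") for d in bot.find_in(c,l)[:1]])
o=bot.get_obs();print(o["time"],o["tool_pos"],o["contact_force"],o["grip_width"])
print(proj("wrist",p,np.array([603-55,-24,224])),proj("wrist",p,np.array([603+156,-10.4,232])))
cv2.imwrite("pics/p6.png",np.hstack([cv2.resize(a[150:270,220:400],(450,300),interpolation=2),cv2.resize(b[0:300,200:500],(300,300))]))
E
```

```text
[([256.0, 189.0, 40.0, 74.0], 0.85), ([340.0, 203.0, 12.0, 85.0], 0.67), ([328.0, 15.0, 40.0, 31.0], 0.7), ([361.0, 162.0, 46.0, 19.0], 0.85)]
24.9 [516.77818373  -8.68175437 331.2198481 ] [ 0.55918386 -0.60743958  0.30671195] 44.888168259042786
[341.31026127 160.90803403] [323.41682642 -65.45699553]
```

View pics/p6.png

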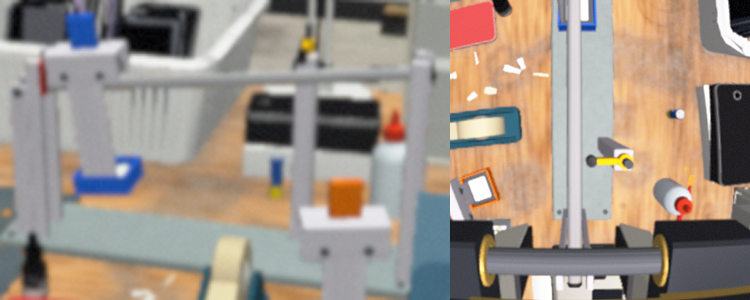

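The gate is shut: its roller is where predicted, at (341,161). The hanger is down at the stop end, so I'll check that it has arrived and is at rest.

```bash
python3 - <<'E'
from h import *
ps=bot.camera_params("side");th=.137;yaw=-.0086
def tab(x):
    z=165+(215-x)*np.tan(th)+7; X=np.array([x+46*np.sin(th),0,z+46*np.cos(th)])
    return np.array([603+X[0]*np.cos(yaw),-9.1+X[0]*np.sin(yaw),X[2]])
for x in(130,140,150):print(x,proj("side",ps,tab(x)).round(1))
for k in range(6):
    for _ in range(3):a=bot.capture("side")
    print(round(bot.get_obs()["time"],2),[(np.round(c+(230,145),1).tolist(),s) for c,s,r in blobs(a[145:180,230:280],(105,120,60),(125,255,255),20)])
E
```

```text
130 [259.2 161.5]
140 [255.2 161.6]
150 [251.2 161.8]
25.05 [([252.0, 161.3], np.int32(156))]
25.2 [([252.0, 161.3], np.int32(156))]
25.35 [([252.0, 161.3], np.int32(156))]
25.5 [([252.0, 161.3], np.int32(154))]
25.65 [([252.0, 161.3], np.int32(156))]
25.8 [([252.0, 161.3], np.int32(156))]
```

At rest, within 2 mm of the expected stop position. That is inside the calibration error.

```bash
python3 -c "
from plant import bot
print(bot.close_job())"
```

```text
the job is handed in; nothing more can be done
None
```

The blue hanger went over the rail and through the gate in the grip, was let go below it, and rolled to rest at the red stop; the gate is shut and the job was handed in at about 26 s, with the highest rail load I read about 10 N.

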